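Pack the red-capped samples into the transport tub and close it

ROBOT

A 6-joint arm with a two-finger parallel gripper is mounted at the origin on the work surface. World frame = base frame: x ahead of the robot, y to its left, z up, the work surface at z = 0. Lengths are in m, angles in rad, forces in N, time in s.
With the tool pointing down it reaches from about 0.375 to 0.75 m from the base axis. Payload 9 kg.
Tool frame: the origin (TCP) lies at the very end of the fingers, on their centre line; the grasp point (between the pads) lies 19 mm behind it; z points along the fingers, y is the line along which they close (so a half turn about z gives the same grasp; the last joint's range is limited). The gripper opens to 85 mm and grips with 20 to 120 N. Pads are 22 mm wide; open, the fingers measure 114 mm over their backs; the gripper's body (76 mm by 85 mm) begins 54 mm behind the grasp point. The pads swing forward as they close: fully open they stand 13 mm farther back than shut.
Start: joints at [0.955, 0.104, 0.097, 1.564, 0, 1.353], TCP at [0.232, 0.553, 0.231] pointing down, gripper open.
Joint ranges: [-2.99, 2.99], [-0.84, 1.86], [-1.1, 1.16], [-1.84, 2.11], [-1.51, 1.56], [-3.14, 3.14]. Speed limits (rad/s): [2.22, 2.22, 2.57, 3.14, 3.14, 3.14].

INTERFACE

Orientations are given as a rotation vector (axis times angle).
In Python, from station import arm gives the robot as it stands. The module is installed in compiled form; this text tells all that it offers.
- The arm moves only by the tool send_rows, never from a script. Its argument "targets" is a list of rows, each an object with "slide": the shift along the world's x, y, z in cm, a list of three; "turn": the turn, a rotation vector about the world's x, y, z in rad, a list of three. A call has 1 to 8 rows; each row is the pose to reach, as a shift and turn from the pose commanded when the call began; what a row does not reach only later rows make up. A row lasts 1/12 s, in which the tool goes at most 41.7 mm and 7.16 degrees, less where a joint would pass 70% of its speed; a pose out of reach is approached as far as the arm can. A call with a gripper value outside its range is refused whole. "gripper" is the gripper command: -1 is shut, 1 is fully open, values between are in proportion, set as the call begins (left out, the last holds). The fingers move at their own pace and stop on an object; "grip_force" is the grip in N (left out, the last holds). Time passes only in rows, so rows that repeat a pose let the fingers close. It gives the time, the measured TCP pose, the force, the opening and the grip force at its end, in the units of the state.
- arm.observe(): the state, without advancing time (a new reading comes with each control period).
- arm.camera(name): name is "side" or "top"; returns the picture (420x560x3 uint8, red, green, blue); there is no depth.
- arm.calibration(name): a dict with "fx", "fy", "cx", "cy" (pixels), "rvec" (rotation vector, rad) and "tvec" (3), from world to camera coordinates, as OpenCV has them. Camera axes: x right, y down, z forward; pixel columns grow to the right and rows downward; lengths in m; the calibration is good to about 2 mm. A picture is of the moment at which its call begins. calibration takes no time and is no camera call.
- arm.finish_job(): hands the job in; it is judged then, once.
The state is a dict: "time_s": time; "joint_pos": joint angles; "qd": joint speeds; "joint_efforts": joint torques, N m; "eef_pos": TCP position; "eef_rot": TCP orientation; "contact_force": force on the tool from outside, world axes, zero at the start; "wrist_torque": the same for the moment, N m; "width": finger opening in m; "grasp_force": force on a finger pad.
Only numpy, scipy, OpenCV 4.12 (cv2) and the standard library are available. Lean on these libraries where they do the work, as an engineer would, in place of code of your own. Each camera call takes 0.05 s, during which the arm holds its last target. There are 200 camera calls.

TASK

Pack the samples for dispatch: lift the lid off the white transport tub and lay it flat on the black and green pad, then stand every red-capped glass jar upright on the floor of the tub, holding the thin glass gently so it does not break. When all of them are in, lower the lid gently back onto the tub, without banging it down or pressing hard, so that it sits fully seated and level; let go of it, and then press the green call button all the way down for the porter. Leave the yellow-capped jar standing where it is, and do not disturb the other things on the counter.

Things in the scene. Friction and masses are not known exactly. Their poses are not given: they have to be found in the camera images.
- tub_floor (a point): Centre of the inner floor of the round white transport tub, which is heavy and stays put. z up. Tub: 216 mm outside and 204 mm inside diameter, wall 6 mm, inner floor 6 mm above the counter, rim 66 mm above the counter (60 mm deep inside).
- tub_rim (a point): Centre of the tub's mouth, at rim height, z up.
- lid_seat (a point): Loose blue lid, 222 mm across, 240 to 390 g: centre of the underside of its 7 mm flange, z up its axis. Under the flange a tapered plug 8 mm deep (194 mm across at the top, 180 at the bottom) drops into the tub's mouth with 5 mm play all round. Seated, this point is at tub_rim; on the pad it is 8 mm above it. Starts on the tub. Never drop it over 8 mm or load the rim over 35 N.
- lid_knob (a point): The lid's white knob: upright cylinder 30 mm across and 34 mm tall on the middle of the lid; this point is the knob's centre, 24 mm above lid_seat, on the lid's axis. The knob is sturdy and may be gripped normally.
- pad_top (a point): Centre of the top of the square parking pad (black, green middle), 200 mm square and 4 mm thick, fixed to the counter: where the lid lies while the tub is open. z up.
- jar1_c (a point): RED-capped sample jar, thin glass, upright cylinder 38 mm across and 46 mm tall with a heavy base, mass 55 to 105 g; this point is its centre, 23 mm above its underside, z up its axis. May be absent from the start. It breaks if the fingers squeeze it with more than 45 N each; 20 to 30 N holds it well.
- jar2_c (a point): RED-capped sample jar, thin glass, upright cylinder 38 mm across and 46 mm tall with a heavy base, mass 55 to 105 g; this point is its centre, 23 mm above its underside, z up its axis. May be absent from the start. It breaks if the fingers squeeze it with more than 45 N each; 20 to 30 N holds it well.
- jar3_c (a point): RED-capped sample jar, thin glass, upright cylinder 38 mm across and 46 mm tall with a heavy base, mass 55 to 105 g; this point is its centre, 23 mm above its underside, z up its axis. May be absent from the start. It breaks if the fingers squeeze it with more than 45 N each; 20 to 30 N holds it well.
- jar4_c (a point): RED-capped sample jar, thin glass, upright cylinder 38 mm across and 46 mm tall with a heavy base, mass 55 to 105 g; this point is its centre, 23 mm above its underside, z up its axis. May be absent from the start. It breaks if the fingers squeeze it with more than 45 N each; 20 to 30 N holds it well.
- jar5_c (a point): RED-capped sample jar, thin glass, upright cylinder 38 mm across and 46 mm tall with a heavy base, mass 55 to 105 g; this point is its centre, 23 mm above its underside, z up its axis. May be absent from the start. It breaks if the fingers squeeze it with more than 45 N each; 20 to 30 N holds it well.
- yellow_jar_c (a point): YELLOW-capped sample jar, same size as the red ones (this point is its centre, 23 mm up). Not to be packed: it stays standing on the counter.
- call_top (a point): Centre of the top face of the green call button (32 mm across) in a small black housing fixed to the counter; it is pressed straight down.
- call (a joint): Travel of the call button in m: 0 released, 0.006 fully pressed. Spring: fully down takes 5 N; it comes back up.
- stamp_pad: Flat black stamp pad, 75 x 55 x 15 mm, origin at the centre of its underside; a bystander.
- tape: Orange roll of tape, 60 mm across and 20 mm tall, origin under its centre; a bystander.
- sanitiser: Sanitiser bottle, 60 mm across and 150 mm tall, origin under its centre; a bystander.
- marker: Blue marker pen, 14 mm thick and 120 mm long, lying, origin under its middle; a bystander.
- stapler: Red and black stapler, 130 mm long, 36 mm wide, 55 mm tall, origin under its centre; a bystander.
- label_box: Cardboard label box, 110 x 80 x 50 mm, origin under its centre; a bystander.
Things that resemble listed ones, but are neither listed nor needed, are in the scene too. There is more than one size of the part that bears lid_seat; the job needs the larger. What is shaped like the part that bears jar1_c but blue is not meant.

How it is judged:
By the outcome, as a careful person would: the job done as asked, in the order asked, and still so for the second after the job is handed in, with the robot touching nothing.
Of jar1, jar2, jar3, jar4, jar5 only 3 to 5 are there at a start; the rules pass over those that are not, and their reading is None.
At some moment in a run one of jar1, jar2, jar3, jar4, jar5 may be knocked a few centimetres aside while the robot is not near it.
It also fails if it takes over 210 s, if anything falls off the work surface, if the arm or the gripper's body presses on something with over 40 N, if the wrist force passes 120 N, or if a joint passes its speed limit or range.

## Working session

There is one attempt and no reset: what is moved stays moved. The work goes in short steps, Python scripts to look and compute and a tool call to move; the robot and the scene stay as the last step left them, time stands still between calls to the robot, and variables do not carry over. Pictures are saved under pics/ and viewed, at most 14 in all, crops included, and the job is handed in when it is done.

Besides the shell and the picture viewer there is one more tool, called after "Request:" as name(argument=value, ...) on one line, values as JSON. send_rows: Moves the arm, as the interface text tells. Its arguments: {"type":"object","properties":{"targets":{"type":"array","items":{"type":"object","properties":{"slide":{"type":"array","items":{"type":"number"}},"turn":{"type":"array","items":{"type":"number"}}}}},"gripper":{"type":"number"},"grip_force":{"type":"number"}},"required":["targets"]}

```bash
mkdir -p pics; cat > h.py <<'E'
import numpy as np, cv2
from station import arm
def cal(n):
    c=arm.calibration(n);K=np.array([[c["fx"],0,c["cx"]],[0,c["fy"],c["cy"]],[0,0,1]])
    return K,cv2.Rodrigues(np.array(c["rvec"],float))[0],np.array(c["tvec"],float).ravel()
def ray(n,u,v,z):
    K,R,t=cal(n);o=-R.T@t;d=R.T@np.linalg.inv(K)@np.array([u,v,1.]);return o+d*(z-o[2])/d[2]
def proj(n,p):
    K,R,t=cal(n);q=K@(R@np.array(p,float)+t);return q[:2]/q[2]
def snap(n,f=None):
    im=arm.camera(n)
    if f: cv2.imwrite('pics/'+f,im[:,:,::-1])
    return im
def blobs(im,lo,hi,amin=40):
    h=cv2.cvtColor(im,cv2.COLOR_RGB2HSV)
    m=cv2.inRange(h,lo,hi)
    if lo[0]==0 and hi[0]<=10: m|=cv2.inRange(h,(172,lo[1],lo[2]),(180,255,255))
    n,l,s,c=cv2.connectedComponentsWithStats(m)
    return [(c[i].round(1).tolist(),s[i].tolist()) for i in range(1,n) if s[i][4]>=amin]
E
python3 - <<'E'
from h import *
for n in("top","side"):
    im=snap(n,n+"0.png"); K,R,t=cal(n); print(n,K[0,0],-R.T@t)
    for nm,lo,hi in(("red",(0,120,70),(8,255,255)),("yel",(22,120,80),(34,255,255)),("grn",(45,90,50),(85,255,255)),("blue",(95,100,50),(130,255,255))):
        for c,s in blobs(im,lo,hi): print(nm,c,s,ray(n,*c,.046)[:2].round(3))
print(arm.observe())
E
```

```text
top 404.31659792869937 [0.40859939 0.01085655 1.36605058]
red [443.8, 153.6] [432, 128, 19, 52, 320] [ 0.712 -0.586]
red [459.5, 155.8] [448, 130, 18, 52, 314] [ 0.705 -0.639]
red [475.2, 158.2] [466, 133, 16, 51, 308] [ 0.697 -0.692]
red [228.0, 139.6] [210, 135, 38, 11, 365] [0.752 0.136]
red [51.3, 162.5] [45, 137, 15, 52, 317] [0.669 0.711]
red [490.9, 160.2] [485, 136, 12, 50, 301] [ 0.691 -0.745]
red [506.4, 163.1] [497, 138, 16, 51, 296] [ 0.682 -0.797]
red [35.0, 165.7] [29, 140, 14, 52, 307] [0.658 0.763]
red [522.0, 165.3] [516, 141, 12, 50, 283] [ 0.675 -0.85 ]
red [18.5, 168.6] [12, 143, 15, 53, 317] [0.648 0.815]
red [248.1, 175.6] [243, 170, 11, 12, 105] [0.631 0.068]
red [250.9, 204.4] [246, 199, 11, 12, 101] [0.536 0.058]
red [252.6, 233.8] [248, 228, 10, 12, 96] [0.44  0.052]
red [284.2, 234.1] [279, 229, 11, 11, 101] [ 0.44  -0.051]
red [267.6, 336.7] [246, 332, 39, 12, 221] [0.113 0.001]
red [239.7, 355.9] [233, 342, 18, 26, 142] [0.053 0.089]
red [298.2, 355.3] [291, 346, 15, 20, 113] [ 0.055 -0.097]
red [300.4, 378.3] [287, 369, 27, 17, 42] [-0.016 -0.104]
red [2
[... 2442 characters left out ...]
e_s': 0.1, 'joint_pos': array([9.55262412e-01, 1.04627880e-01, 9.65533877e-02, 1.56391429e+00,
       1.92242715e-05, 1.35307685e+00]), 'qd': array([ 4.41151114e-04, -1.19201363e-03,  2.46243138e-03, -9.74138330e-05,
        6.91937589e-04, -1.44976649e-03]), 'joint_efforts': array([ 5.50554396e-03, -5.58206391e+01,  5.04720354e+01,  1.29845005e-02,
       -2.36895039e-04, -4.27987203e-06]), 'eef_pos': array([0.23226167, 0.55289652, 0.23061044]), 'eef_rot': array([-6.20674199e-01, -3.07915943e+00,  1.70039138e-03]), 'contact_force': array([ 0.14300005, -0.53401443, -0.14864555]), 'wrist_torque': array([-0.01276398, -0.00715328, -0.01489456]), 'grasp_force': 0.0, 'width': 0.08559573747447881}
```

View pics/top0.png

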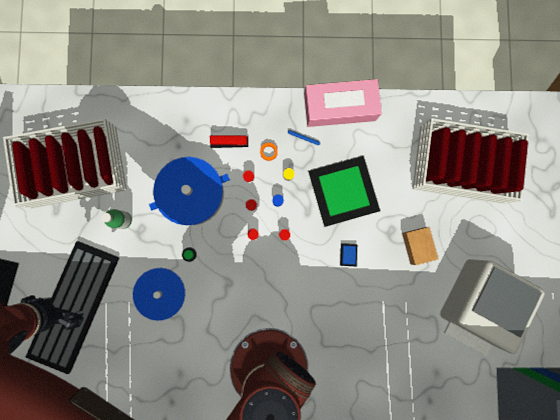

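View pics/side0.png

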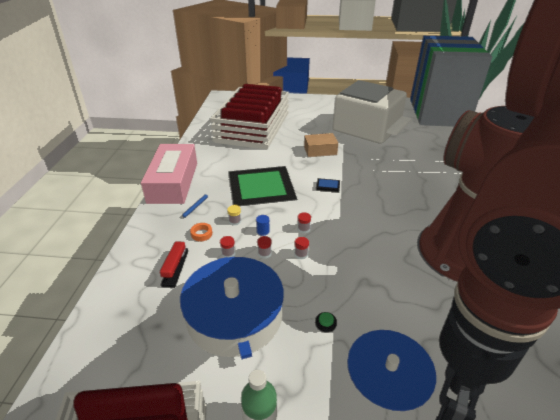

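Candidates for the lid are the large blue disc on the white tub at top (188,191) and the smaller blue disc at (158,294); I choose the large one. Red jars in the top view are at (248,176), (251,204), (253,234) and (284,234). The blue jar (278,200), yellow jar (288,173), orange tape (268,151) and red stapler (228,140) are not to be picked. The pad is at (344,190). For the button, the candidates are the green disc (188,254) and the sanitiser's green (115,219); I choose (188,254). I check this in one crop.

```bash
cat >> h.py <<'E'
def tri(a,b):
    P=[];
    for n in("top","side"):
        K,R,t=cal(n);P.append(K@np.c_[R,t])
    X=cv2.triangulatePoints(P[0],P[1],np.array(a,float).reshape(2,1),np.array(b,float).reshape(2,1)).ravel();return X[:3]/X[3]
E
python3 - <<'E'
from h import *
im=cv2.imread('pics/top0.png'); cv2.imwrite('pics/crop.png',cv2.resize(im[125:275,140:390],None,fx=3.2,fy=3.2,interpolation=cv2.INTER_CUBIC)[:, :800])
rgb={n:cv2.imread(f'pics/{n}0.png')[:,:,::-1].copy() for n in("top","side")}
for nm,a,b in(("j1",(248.1,175.6),(226.9,242)),("j2",(250.9,204.4),(264,242.2)),("j3",(252.6,233.8),(301.5,242.9)),("j4",(284.2,234.1),(303.9,217.8)),("yel",(288.2,173.4),(233.8,209.8)),("btn",(188.1,254.4),(326,319.1))):
    print(nm,tri(a,b).round(4))
print("pad",ray("top",343.8,190.6,.004),ray("side",261,184.6,.004))
# lid
h=cv2.cvtColor(rgb["top"],cv2.COLOR_RGB2HSV);m=cv2.inRange(h,(95,100,50),(130,255,255));m[:,235:]=0;m[240:]=0
m=cv2.morphologyEx(m,cv2.MORPH_OPEN,cv2.getStructuringElement(cv2.MORPH_ELLIPSE,(21,21)))if 0 else m
c=max(cv2.findContours(m,0,2)[0],key=cv2.contourArea)
mm=np.zeros_like(m);cv2.drawContours(mm,[c],-1,255,-1);mm=cv2.morphologyEx(mm,cv2.MORPH_OPEN,cv2.getStructuringElement(cv2.MORPH_ELLIPSE,(25,25)))
c=max(cv2.findContours(mm,0,2)[0],key=cv2.contourArea);e=cv2.fitEllipse(c);print("lid",e,ray("top",*e[0],.073))
for n,b in(("top",(178,180,18,18)),("side",(218,272,26,30))):
    h=cv2.cvtColor(rgb[n],cv2.COLOR_RGB2HSV);x,y,w,hh=b;s=h[y:y+hh,x:x+w];k=(s[:,:,1]<80).astype(np.uint8);N,l,st,ce=cv2.connectedComponentsWithStats(k)
    print("knob",n,[( (ce[i]+[x,y]).round(1).tolist(),st[i].tolist()) for i in range(1,N) if st[i][4]>15], [ray(n,*(ce[i]+[x,y]),.107).round(4) for i in range(1,N) if st[i][4]>15])
E
```

```text
j1 [0.6312 0.0686 0.0368]
j2 [0.5353 0.0585 0.0359]
j3 [0.4384 0.052  0.0366]
j4 [ 0.438  -0.0517  0.0366]
yel [ 0.6391 -0.0645  0.0391]
btn [0.3703 0.2656 0.0121]
pad [ 0.58979798 -0.25616781  0.004     ] [ 0.58567294 -0.24934065  0.004     ]
lid ((187.5873260498047, 190.53543090820312), (67.38153076171875, 68.79324340820312), 64.26608276367188) [0.57680878 0.26046795 0.073     ]
knob top [([186.1, 189.5], [3, 5, 11, 10, 88])] [array([0.5756, 0.2586, 0.107 ])]
knob side [([231.2, 287.1], [6, 5, 15, 21, 268])] [array([0.5704, 0.278 , 0.107 ])]
```

View pics/crop.png

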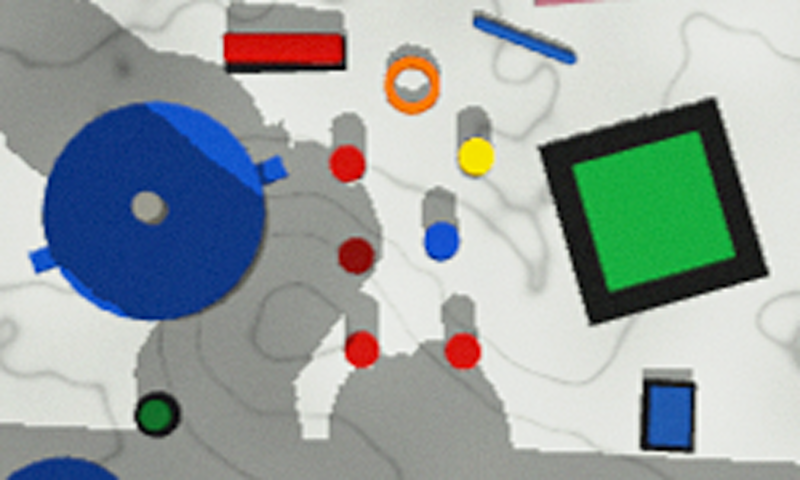

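The crop confirms it. The large blue lid has a knob at crop (148,207), four reds are at (347,163), (355,255), (361,349) and (462,350), and the green button in its black housing is at (157,414). I move over the knob now.

Request:
send_rows(targets=[{"slide": [34.4,-29.3,0],"turn": [0,0,0]},{"slide": [34.4,-29.3,0],"turn": [0,0,0]},{"slide": [34.4,-29.3,0],"turn": [0,0,0]},{"slide": [34.4,-29.3,0],"turn": [0,0,0]},{"slide": [34.4,-29.3,0],"turn": [0,0,0]},{"slide": [34.4,-29.3,0],"turn": [0,0,0]},{"slide": [34.4,-29.3,0],"turn": [0,0,0]},{"slide": [34.4,-29.3,0],"turn": [0,0,0]}], gripper=1)

```text
time_s: 0.77
eef_pos: [0.4873, 0.3353, 0.231]
eef_rot: [-0.621, -3.079, 0.0]
contact_force: [-0.4, 0.7, 0.2]
width: 0.0853
grasp_force: 0.0
```

Request:
send_rows(targets=[{"slide": [8.9,-7.6,0],"turn": [0,0,0]},{"slide": [8.9,-7.6,0],"turn": [0,0,0]},{"slide": [8.9,-7.6,0],"turn": [0,0,0]},{"slide": [8.9,-7.6,-4],"turn": [0,0,0]},{"slide": [8.9,-7.6,-8],"turn": [0,0,0]},{"slide": [8.9,-7.6,-10],"turn": [0,0,0]},{"slide": [8.9,-7.6,-10],"turn": [0,0,0]},{"slide": [8.9,-7.6,-10],"turn": [0,0,0]}])

```text
time_s: 1.43
eef_pos: [0.5742, 0.2608, 0.1304]
eef_rot: [-0.62, -3.077, 0.002]
contact_force: [-0.4, 0.0, 1.7]
width: 0.0854
grasp_force: 0.0
```

```bash
python3 - <<'E'
from h import *
print(arm.observe()["eef_pos"])
a=snap("top");b=snap("side")
o=np.zeros((420,800,3),np.uint8)
o[:400,:400]=cv2.resize(a[150:250,140:240],(400,400),interpolation=2);o[:400,400:]=cv2.resize(b[220:340,170:290],(400,400),interpolation=2)
cv2.imwrite('pics/near1.png',o[:,:,::-1])
E
```

```text
[0.57421268 0.26082834 0.13042883]
```

View pics/near1.png

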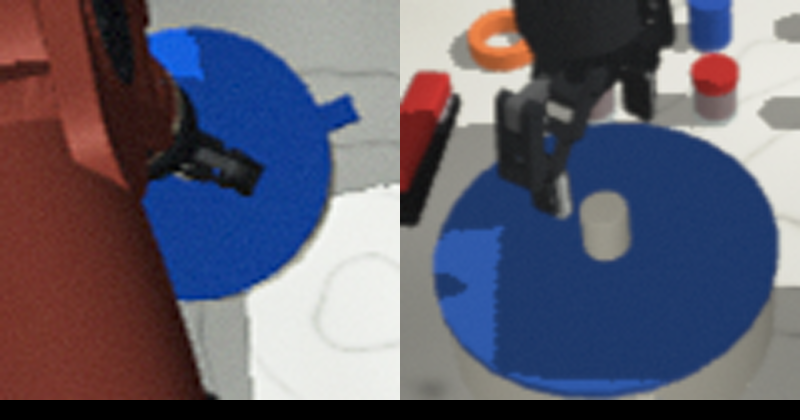

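The crop shows the fingers straddling the knob, left tip at about (555,210), right tip at (640,115), knob top at (605,205). I check alignment numerically.

```bash
python3 - <<'E'
from h import *
print(proj("side",[.5742,.2608,.1304]),proj("side",[.5742,.2608,.143]))
for p in ([.576,.2595,.107],[.576,.2595,.073]): print(proj("side",p),proj("top",p))
# tips
e=np.array([.387,.922,0])
for s in(-1,1): print(proj("side",np.array([.5742,.2608,.1434])+s*.0425*e))
E
```

```text
[230.17040532 273.06204022] [229.69080531 268.80485623]
[230.31804007 280.22775858] [185.81351076 189.37247202]
[231.54165283 290.94597941] [187.8848232  190.78817562]
[241.03246206 255.81640717]
[217.47869357 282.47057599]
```

Request:
send_rows(targets=[{"slide": [0,0,-2.5],"turn": [0,0,0]},{"slide": [0,0,-4],"turn": [0,0,0]},{"slide": [0,0,-5],"turn": [0,0,0]},{"slide": [0,0,-5.3],"turn": [0,0,0]},{"slide": [0,0,-5.3],"turn": [0,0,0]},{"slide": [0,0,-5.3],"turn": [0,0,0]}])

```text
time_s: 2.03
eef_pos: [0.576, 0.2613, 0.0799]
eef_rot: [0.62, 3.078, 0.001]
contact_force: [0.3, 0.5, 0.1]
width: 0.0849
grasp_force: 0.0
```

Request:
send_rows(targets=[{"slide": [0,0,0],"turn": [0,0,0]},{"slide": [0,0,0],"turn": [0,0,0]},{"slide": [0,0,0],"turn": [0,0,0]},{"slide": [0,0,0],"turn": [0,0,0]},{"slide": [0,0,0],"turn": [0,0,0]},{"slide": [0,0,0],"turn": [0,0,0]},{"slide": [0,0,0],"turn": [0,0,0]},{"slide": [0,0,0],"turn": [0,0,0]}], gripper=-1, grip_force=70)

```text
time_s: 2.7
eef_pos: [0.5757, 0.2613, 0.0791]
eef_rot: [0.62, 3.078, 0.001]
contact_force: [0.1, 0.8, 5.1]
width: 0.0284
grasp_force: 69.2
```

Request:
send_rows(targets=[{"slide": [0,0,0.5],"turn": [0,0,0]},{"slide": [0,0,1],"turn": [0,0,0]},{"slide": [0,0,2],"turn": [0,0,0]},{"slide": [0,0,3],"turn": [0,0,0]},{"slide": [0,0,5],"turn": [0,0,0]},{"slide": [0,0,7],"turn": [0,0,0]},{"slide": [0,0,9],"turn": [0,0,0]},{"slide": [0,0,10],"turn": [0,0,0]}])

```text
time_s: 3.37
eef_pos: [0.5762, 0.2612, 0.1821]
eef_rot: [0.62, 3.076, 0.002]
contact_force: [0.9, 1.1, -2.7]
width: 0.0283
grasp_force: 69.3
```

```bash
python3 - <<'E'
from h import *
print(arm.observe()["contact_force"],arm.observe()["wrist_torque"])
b=snap("side","lift.png")
E
```

```text
[ 0.91930484  1.1367929  -2.74337305] [-0.03942766 -0.1250189   0.03425414]
```

View pics/lift.png

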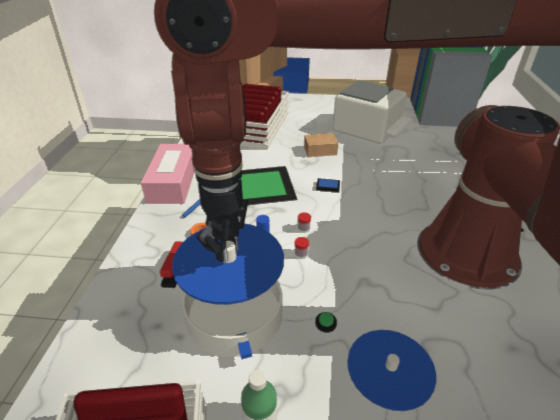

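The lid hangs level around (229,262), and the tub is open below it at (235,305). I carry the lid over to the pad.

Request:
send_rows(targets=[{"slide": [0,-2,0],"turn": [0,0,0]},{"slide": [0,-5,0],"turn": [0,0,0]},{"slide": [0,-9,0],"turn": [0,0,0]},{"slide": [0,-13,0],"turn": [0,0,0]},{"slide": [0,-17,0],"turn": [0,0,0]},{"slide": [0,-21,0],"turn": [0,0,0]},{"slide": [0,-25,0],"turn": [0,0,0]},{"slide": [0,-29,0],"turn": [0,0,0]}])

```text
time_s: 4.08
eef_pos: [0.5746, -0.0307, 0.1777]
eef_rot: [-0.62, -3.079, -0.0]
contact_force: [1.0, 0.2, -3.4]
width: 0.0285
grasp_force: 69.6
```

Request:
send_rows(targets=[{"slide": [0.3,-4,0],"turn": [0,0,0]},{"slide": [0.6,-8,0],"turn": [0,0,0]},{"slide": [1.1,-12,0],"turn": [0,0,0]},{"slide": [1.1,-16,0],"turn": [0,0,0]},{"slide": [1.1,-19,0],"turn": [0,0,0]},{"slide": [1.1,-21.5,0],"turn": [0,0,0]},{"slide": [1.1,-22.4,0],"turn": [0,0,0]},{"slide": [1.1,-22.4,0],"turn": [0,0,0]}])

```text
time_s: 4.75
eef_pos: [0.5855, -0.2552, 0.1772]
eef_rot: [-0.625, -3.078, -0.0]
contact_force: [-1.0, 0.2, -3.6]
width: 0.0276
grasp_force: 69.7
```

Descend to just above the pad, then gently.

Request:
send_rows(targets=[{"slide": [0,0,-3],"turn": [0,0,0]},{"slide": [0,0,-6],"turn": [0,0,0]},{"slide": [0,0,-9],"turn": [0,0,0]},{"slide": [0,0,-11],"turn": [0,0,0]},{"slide": [0,0,-13],"turn": [0,0,0]},{"slide": [0,0,-14],"turn": [0,0,0]},{"slide": [0,0,-14.3],"turn": [0,0,0]},{"slide": [0,0,-14.3],"turn": [0,0,0]}])

```text
time_s: 5.42
eef_pos: [0.586, -0.252, 0.0349]
eef_rot: [-0.619, -3.079, -0.001]
contact_force: [-0.2, 0.1, -3.3]
width: 0.0278
grasp_force: 69.8
```

Request:
send_rows(targets=[{"slide": [0,0,-0.2],"turn": [0,0,0]},{"slide": [0,0,-0.4],"turn": [0,0,0]},{"slide": [0,0,-0.6],"turn": [0,0,0]},{"slide": [0,0,-0.7],"turn": [0,0,0]},{"slide": [0,0,-0.7],"turn": [0,0,0]},{"slide": [0,0,-0.7],"turn": [0,0,0]}])

```text
time_s: 5.92
eef_pos: [0.5863, -0.253, 0.0285]
eef_rot: [0.621, 3.079, 0.0]
contact_force: [0.8, 0.4, -3.5]
width: 0.0284
grasp_force: 69.8
```

Request:
send_rows(targets=[{"slide": [0,0,-0.1],"turn": [0,0,0]},{"slide": [0,0,-0.2],"turn": [0,0,0]},{"slide": [0,0,-0.3],"turn": [0,0,0]},{"slide": [0,0,-0.3],"turn": [0,0,0]},{"slide": [0,0,-0.3],"turn": [0,0,0]}])

```text
time_s: 6.33
eef_pos: [0.5861, -0.2529, 0.0252]
eef_rot: [-0.621, -3.08, -0.0]
contact_force: [-0.4, 0.4, -3.8]
width: 0.028
grasp_force: 69.8
```

Request:
send_rows(targets=[{"slide": [0,0,-0.1],"turn": [0,0,0]},{"slide": [0,0,-0.2],"turn": [0,0,0]},{"slide": [0,0,-0.2],"turn": [0,0,0]},{"slide": [0,0,-0.2],"turn": [0,0,0]}])

```text
time_s: 6.67
eef_pos: [0.5862, -0.253, 0.0251]
eef_rot: [0.621, 3.079, -0.0]
contact_force: [-6.7, 3.6, 11.0]
width: 0.0283
grasp_force: 71.5
```

Contact. Release and rise.

Request:
send_rows(targets=[{"slide": [0,0,0.1],"turn": [0,0,0]},{"slide": [0,0,0.1],"turn": [0,0,0]},{"slide": [0,0,0.1],"turn": [0,0,0]},{"slide": [0,0,0.1],"turn": [0,0,0]},{"slide": [0,0,0.1],"turn": [0,0,0]},{"slide": [0,0,0.1],"turn": [0,0,0]}], gripper=1, grip_force=25)

```text
time_s: 7.17
eef_pos: [0.5862, -0.253, 0.0242]
eef_rot: [-0.621, -3.08, -0.0]
contact_force: [-0.8, 0.1, 0.2]
width: 0.0855
grasp_force: 0.0
```

Request:
send_rows(targets=[{"slide": [0,0,2],"turn": [0,0,0]},{"slide": [0,0,5],"turn": [0,0,0]},{"slide": [0,0,9],"turn": [0,0,0]},{"slide": [0,0,13],"turn": [0,0,0]},{"slide": [-4,2,15],"turn": [0,0,0]},{"slide": [-8,2,15],"turn": [0,0,0]},{"slide": [-12,2,15],"turn": [0,0,0]},{"slide": [-15,2,15],"turn": [0,0,0]}])

```text
time_s: 7.83
eef_pos: [0.4345, -0.2325, 0.1746]
eef_rot: [0.619, 3.08, -0.001]
contact_force: [-1.2, -0.3, 0.7]
width: 0.0852
grasp_force: 0.0
```

```bash
cat >> h.py <<'E'
def caps():
    T=snap("top");S=snap("side");R={}
    for nm,lo,hi in(("red",(0,120,70),(8,255,255)),("yel",(22,120,80),(34,255,255))):
        r=[]
        for n,im in(("top",T),("side",S)):
            r.append([c for c,s in blobs(im,lo,hi,25) if s[2]<=17 and s[3]<=17 and .38<ray(n,*c,.04)[0]<.75 and -.2<ray(n,*c,.04)[1]<.4])
        out=[]
        for c in r[0]: out.append(('T',ray("top",*c,.044)[:2].round(4).tolist()))
        for c in r[1]: out.append(('S',ray("side",*c,.038)[:2].round(4).tolist()))
        print(nm,out)
    return T,S
E
python3 - <<'E'
from h import *
print(arm.observe()["eef_pos"]);T,S=caps()
cv2.imwrite('pics/jars.png',S[:,:,::-1])
E
```

```text
[ 0.43448998 -0.23246148  0.17464337]
red [('T', [0.6315, 0.0685]), ('T', [0.5364, 0.0583]), ('T', [0.4401, 0.0525]), ('T', [0.4397, -0.0516]), ('S', [0.4357, -0.0499]), ('S', [0.629, 0.0708]), ('S', [0.5331, 0.0605]), ('S', [0.4364, 0.0535])]
yel [('T', [0.64, -0.064]), ('S', [0.6372, -0.0653])]
```

View pics/jars.png

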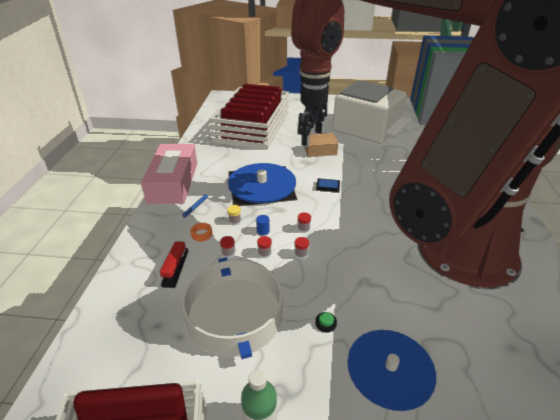

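The lid lies flat on the pad at (262,182), the tub at (232,305) is empty, and all the reds are in place. Next is the jar at (.438,-.051).

Request:
send_rows(targets=[{"slide": [0.3,4,0],"turn": [0,0,0]},{"slide": [0.3,8,0],"turn": [0,0,0]},{"slide": [0.3,12,0],"turn": [0,0,0]},{"slide": [0.3,16,0],"turn": [0,0,0]},{"slide": [0.3,18.2,-2],"turn": [0,0,0]},{"slide": [0.3,18.2,-5],"turn": [0,0,0]},{"slide": [0.3,18.2,-8],"turn": [0,0,0]},{"slide": [0.3,18.2,-10],"turn": [0,0,0]}])

```text
time_s: 8.6
eef_pos: [0.4389, -0.0499, 0.072]
eef_rot: [-0.618, -3.079, -0.001]
contact_force: [-1.4, -0.2, 0.1]
width: 0.0852
grasp_force: 0.0
```

Request:
send_rows(targets=[{"slide": [0,0,0],"turn": [0,0,0]},{"slide": [0,0,0],"turn": [0,0,0]},{"slide": [0,0,-2],"turn": [0,0,0]},{"slide": [0,0,-4],"turn": [0,0,0]},{"slide": [0,0,-5.5],"turn": [0,0,0]},{"slide": [0,0,-6.2],"turn": [0,0,0]},{"slide": [0,0,-6.2],"turn": [0,0,0]},{"slide": [0,0,-6.2],"turn": [0,0,0]}])

```text
time_s: 9.27
eef_pos: [0.4401, -0.0514, 0.0138]
eef_rot: [0.621, 3.078, -0.0]
contact_force: [-0.5, -0.6, 0.5]
width: 0.0853
grasp_force: 0.0
```

Request:
send_rows(targets=[{"slide": [0,0,0],"turn": [0,0,0]},{"slide": [0,0,0],"turn": [0,0,0]},{"slide": [0,0,0],"turn": [0,0,0]},{"slide": [0,0,0],"turn": [0,0,0]},{"slide": [0,0,0],"turn": [0,0,0]},{"slide": [0,0,0],"turn": [0,0,0]},{"slide": [0,0,0],"turn": [0,0,0]},{"slide": [0,0,0],"turn": [0,0,0]}], gripper=-1, grip_force=25)

```text
time_s: 9.93
eef_pos: [0.4396, -0.0511, 0.013]
eef_rot: [0.62, 3.079, -0.0]
contact_force: [-2.1, 0.4, 5.8]
width: 0.0375
grasp_force: 24.7
```

Request:
send_rows(targets=[{"slide": [0,0,1],"turn": [0,0,0]},{"slide": [0,0,3],"turn": [0,0,0]},{"slide": [0,0,6],"turn": [0,0,0]},{"slide": [0,0,9],"turn": [0,0,0]},{"slide": [0,0,12],"turn": [0,0,0]},{"slide": [0,2,14],"turn": [0,0,0]},{"slide": [0.5,5,14.5],"turn": [0,0,0]},{"slide": [1,8,14.5],"turn": [0,0,0]}])

```text
time_s: 10.6
eef_pos: [0.4504, 0.0293, 0.1604]
eef_rot: [0.623, 3.075, -0.0]
contact_force: [0.4, 0.0, -1.5]
width: 0.0372
grasp_force: 25.4
```

Request:
send_rows(targets=[{"slide": [1.3,3.4,0],"turn": [0,0,0]},{"slide": [2.6,6.8,0],"turn": [0,0,0]},{"slide": [3.9,10.2,0],"turn": [0,0,0]},{"slide": [5.2,13.6,0],"turn": [0,0,0]},{"slide": [6.5,17,0],"turn": [0,0,0]},{"slide": [7.8,20.4,0],"turn": [0,0,0]},{"slide": [9.1,23.8,0],"turn": [0,0,0]},{"slide": [10.4,26.5,0],"turn": [0,0,0]}])

```text
time_s: 11.27
eef_pos: [0.5532, 0.2966, 0.1575]
eef_rot: [-0.619, -3.08, -0.0]
contact_force: [0.1, -1.0, -1.1]
width: 0.0371
grasp_force: 25.4
```

Request:
send_rows(targets=[{"slide": [0.3,1.0,0],"turn": [0,0,0]},{"slide": [0.3,1.0,-3],"turn": [0,0,0]},{"slide": [0.3,1.0,-6],"turn": [0,0,0]},{"slide": [0.3,1.0,-9],"turn": [0,0,0]},{"slide": [0.3,1.0,-11],"turn": [0,0,0]},{"slide": [0.3,1.0,-12.5],"turn": [0,0,0]},{"slide": [0.3,1.0,-13],"turn": [0,0,0]},{"slide": [0.3,1.0,-13],"turn": [0,0,0]}])

```text
time_s: 11.93
eef_pos: [0.5551, 0.3037, 0.0261]
eef_rot: [-0.62, -3.077, 0.002]
contact_force: [0.7, 0.4, -0.7]
width: 0.0374
grasp_force: 25.6
```

Request:
send_rows(targets=[{"slide": [0,0,-0.2],"turn": [0,0,0]},{"slide": [0,0,-0.4],"turn": [0,0,0]},{"slide": [0,0,-0.5],"turn": [0,0,0]},{"slide": [0,0,-0.5],"turn": [0,0,0]},{"slide": [0,0,-0.5],"turn": [0,0,0]}])

```text
time_s: 12.35
eef_pos: [0.5565, 0.3041, 0.023]
eef_rot: [0.621, 3.079, 0.001]
contact_force: [0.1, 0.0, -1.5]
width: 0.0372
grasp_force: 25.6
```

Request:
send_rows(targets=[{"slide": [0,0,-0.15],"turn": [0,0,0]},{"slide": [0,0,-0.3],"turn": [0,0,0]},{"slide": [0,0,-0.4],"turn": [0,0,0]},{"slide": [0,0,-0.4],"turn": [0,0,0]},{"slide": [0,0,-0.4],"turn": [0,0,0]}])

```text
time_s: 12.77
eef_pos: [0.5564, 0.3041, 0.0192]
eef_rot: [0.621, 3.079, 0.0]
contact_force: [-1.8, -0.8, 5.4]
width: 0.0372
grasp_force: 26.1
```

Request:
send_rows(targets=[{"slide": [0,0,0.05],"turn": [0,0,0]},{"slide": [0,0,0.05],"turn": [0,0,0]},{"slide": [0,0,0.05],"turn": [0,0,0]},{"slide": [0,0,0.05],"turn": [0,0,0]}], gripper=0.25)

```text
time_s: 13.1
eef_pos: [0.5561, 0.304, 0.0187]
eef_rot: [-0.621, -3.08, -0.0]
contact_force: [0.6, -0.9, -0.0]
width: 0.054
grasp_force: 0.0
```

Request:
send_rows(targets=[{"slide": [0,0,2],"turn": [0,0,0]},{"slide": [0,0,5],"turn": [0,0,0]},{"slide": [0,0,9],"turn": [0,0,0]},{"slide": [0,0,13],"turn": [0,0,0]},{"slide": [0,-4,14],"turn": [0,0,0]},{"slide": [-1.5,-8,14],"turn": [0,0,0]},{"slide": [-3,-11.5,14],"turn": [0,0,0]},{"slide": [-4.5,-15,14],"turn": [0,0,0]}])

```text
time_s: 13.77
eef_pos: [0.5106, 0.1526, 0.159]
eef_rot: [0.62, 3.079, 0.0]
contact_force: [1.3, -0.9, 1.5]
width: 0.0535
grasp_force: 0.0
```

```bash
python3 - <<'E'
from h import *
print(arm.observe()["eef_pos"]);T,S=caps()
cv2.imwrite('pics/in1.png',np.hstack([cv2.resize(S[200:360,150:350],(500,400)),cv2.resize(T[120:240,130:220],(300,400))])[:,:,::-1])
E
```

```text
[0.51059101 0.15264387 0.15896769]
red [('T', [0.6315, 0.0685]), ('T', [0.5364, 0.0583]), ('T', [0.4401, 0.0518]), ('S', [0.6292, 0.0696]), ('S', [0.533, 0.0612]), ('S', [0.4364, 0.0535])]
yel [('T', [0.64, -0.064]), ('S', [0.6373, -0.0658])]
```

View pics/in1.png

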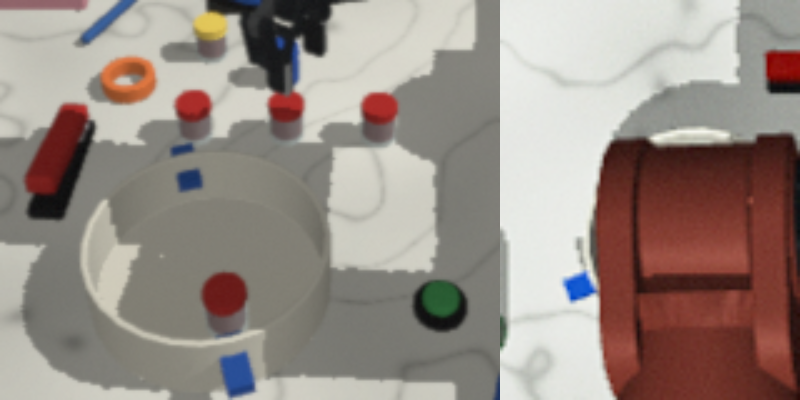

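The first jar stands upright in the tub, at crop (225,300). Next is the jar at (.439,.0525).

Request:
send_rows(targets=[{"slide": [-2.4,-3.3,0],"turn": [0,0,0]},{"slide": [-4.8,-6.6,0],"turn": [0,0,0]},{"slide": [-7.1,-10.0,0],"turn": [0,0,0]},{"slide": [-7.1,-10.0,-3],"turn": [0,0,0]},{"slide": [-7.1,-10.0,-6],"turn": [0,0,0]},{"slide": [-7.1,-10.0,-8],"turn": [0,0,0]},{"slide": [-7.1,-10.0,-9],"turn": [0,0,0]},{"slide": [-7.1,-10.0,-9],"turn": [0,0,0]}], gripper=1)

```text
time_s: 14.53
eef_pos: [0.4389, 0.0545, 0.0668]
eef_rot: [-0.62, -3.076, -0.0]
contact_force: [-0.7, -0.3, 0.6]
width: 0.0857
grasp_force: 0.0
```

Request:
send_rows(targets=[{"slide": [0,0,-2],"turn": [0,0,0]},{"slide": [0,0,-4],"turn": [0,0,0]},{"slide": [0,0,-5],"turn": [0,0,0]},{"slide": [0,0,-5.7],"turn": [0,0,0]},{"slide": [0,0,-5.7],"turn": [0,0,0]},{"slide": [0,0,-5.7],"turn": [0,0,0]}])

```text
time_s: 15.03
eef_pos: [0.4407, 0.0541, 0.0127]
eef_rot: [0.62, 3.079, 0.0]
contact_force: [0.5, 0.1, 0.5]
width: 0.0855
grasp_force: 0.0
```

Request:
send_rows(targets=[{"slide": [0,0,0],"turn": [0,0,0]},{"slide": [0,0,0],"turn": [0,0,0]},{"slide": [0,0,0],"turn": [0,0,0]},{"slide": [0,0,0],"turn": [0,0,0]},{"slide": [0,0,0],"turn": [0,0,0]},{"slide": [0,0,0],"turn": [0,0,0]},{"slide": [0,0,0],"turn": [0,0,0]},{"slide": [0,0,0],"turn": [0,0,0]}], gripper=-1, grip_force=25)

```text
time_s: 15.7
eef_pos: [0.4406, 0.054, 0.0124]
eef_rot: [0.621, 3.079, 0.0]
contact_force: [-1.5, 0.8, 5.0]
width: 0.0374
grasp_force: 24.8
```

Request:
send_rows(targets=[{"slide": [0,0,1],"turn": [0,0,0]},{"slide": [0,0,3],"turn": [0,0,0]},{"slide": [0,0,6],"turn": [0,0,0]},{"slide": [0,0,9],"turn": [0,0,0]},{"slide": [0,0,12],"turn": [0,0,0]},{"slide": [1.2,1.5,14],"turn": [0,0,0]},{"slide": [3.2,4,14.5],"turn": [0,0,0]},{"slide": [5.2,6.5,14.5],"turn": [0,0,0]}])

```text
time_s: 16.37
eef_pos: [0.4942, 0.1196, 0.1601]
eef_rot: [0.622, 3.074, 0.001]
contact_force: [0.2, -0.9, -0.5]
width: 0.0372
grasp_force: 25.4
```

Request:
send_rows(targets=[{"slide": [2.2,2.7,0],"turn": [0,0,0]},{"slide": [4.4,5.4,0],"turn": [0,0,0]},{"slide": [6.6,8.1,0],"turn": [0,0,0]},{"slide": [8.8,10.8,0],"turn": [0,0,0]},{"slide": [11,13.5,0],"turn": [0,0,0]},{"slide": [13.1,16.1,0],"turn": [0,0,0]},{"slide": [13.1,16.1,0],"turn": [0,0,0]},{"slide": [13.1,16.1,0],"turn": [0,0,0]}])

```text
time_s: 17.03
eef_pos: [0.623, 0.281, 0.1552]
eef_rot: [-0.618, -3.078, 0.002]
contact_force: [-0.5, -1.4, -0.8]
width: 0.0378
grasp_force: 25.5
```

Request:
send_rows(targets=[{"slide": [0,0,-3],"turn": [0,0,0]},{"slide": [0,0,-6],"turn": [0,0,0]},{"slide": [0,0,-9],"turn": [0,0,0]},{"slide": [0,0,-11],"turn": [0,0,0]},{"slide": [0,0,-12.5],"turn": [0,0,0]},{"slide": [0,0,-13.2],"turn": [0,0,0]},{"slide": [0,0,-13.2],"turn": [0,0,0]},{"slide": [0,0,-13.2],"turn": [0,0,0]}])

```text
time_s: 17.7
eef_pos: [0.6234, 0.2796, 0.0261]
eef_rot: [0.621, 3.079, 0.001]
contact_force: [-0.1, 1.2, 0.4]
width: 0.0374
grasp_force: 25.5
```

Request:
send_rows(targets=[{"slide": [0,0,-0.15],"turn": [0,0,0]},{"slide": [0,0,-0.3],"turn": [0,0,0]},{"slide": [0,0,-0.4],"turn": [0,0,0]},{"slide": [0,0,-0.4],"turn": [0,0,0]},{"slide": [0,0,-0.4],"turn": [0,0,0]}])

```text
time_s: 18.12
eef_pos: [0.6233, 0.2801, 0.0211]
eef_rot: [0.621, 3.079, 0.0]
contact_force: [0.1, 0.5, -1.2]
width: 0.0372
grasp_force: 25.5
```

Request:
send_rows(targets=[{"slide": [0,0,-0.15],"turn": [0,0,0]},{"slide": [0,0,-0.3],"turn": [0,0,0]},{"slide": [0,0,-0.3],"turn": [0,0,0]},{"slide": [0,0,-0.3],"turn": [0,0,0]}])

```text
time_s: 18.45
eef_pos: [0.6234, 0.2802, 0.0185]
eef_rot: [0.62, 3.079, 0.0]
contact_force: [-1.4, -0.3, 5.4]
width: 0.0371
grasp_force: 25.7
```

Request:
send_rows(targets=[{"slide": [0,0,0],"turn": [0,0,0]},{"slide": [0,0,0],"turn": [0,0,0]},{"slide": [0,0,0],"turn": [0,0,0]},{"slide": [0,0,0],"turn": [0,0,0]}], gripper=0.25)

```text
time_s: 18.78
eef_pos: [0.6231, 0.28, 0.0176]
eef_rot: [-0.621, -3.079, 0.0]
contact_force: [0.9, -0.0, -0.8]
width: 0.0533
grasp_force: 0.0
```

Request:
send_rows(targets=[{"slide": [0,0,2],"turn": [0,0,0]},{"slide": [0,0,5],"turn": [0,0,0]},{"slide": [0,0,9],"turn": [0,0,0]},{"slide": [0,0,13],"turn": [0,0,0]},{"slide": [-1.5,-4,14],"turn": [0,0,0]},{"slide": [-3,-7.5,14],"turn": [0,0,0]},{"slide": [-5,-11,14],"turn": [0,0,0]},{"slide": [-7,-14,14],"turn": [0,0,0]}])

```text
time_s: 19.45
eef_pos: [0.5526, 0.1383, 0.158]
eef_rot: [0.621, 3.079, -0.0]
contact_force: [0.1, -0.2, 0.5]
width: 0.0536
grasp_force: 0.0
```

```bash
python3 - <<'E'
from h import *
print(arm.observe()["eef_pos"]);T,S=caps()
E
```

```text
[0.55258285 0.13830896 0.15796261]
red [('T', [0.6318, 0.0682]), ('T', [0.5364, 0.0583]), ('S', [0.629, 0.0696]), ('S', [0.5332, 0.0601]), ('S', [0.6224, 0.2753])]
yel [('T', [0.6404, -0.064])]
```

Request:
send_rows(targets=[{"slide": [-0.9,-4,0],"turn": [0,0,0]},{"slide": [-1.7,-7.9,0],"turn": [0,0,0]},{"slide": [-1.7,-7.9,0],"turn": [0,0,0]},{"slide": [-1.7,-7.9,-3],"turn": [0,0,0]},{"slide": [-1.7,-7.9,-6],"turn": [0,0,0]},{"slide": [-1.7,-7.9,-8],"turn": [0,0,0]},{"slide": [-1.7,-7.9,-9],"turn": [0,0,0]},{"slide": [-1.7,-7.9,-9],"turn": [0,0,0]}], gripper=1)

```text
time_s: 20.22
eef_pos: [0.5348, 0.0615, 0.0655]
eef_rot: [-0.62, -3.076, 0.0]
contact_force: [-1.0, -0.4, -0.2]
width: 0.086
grasp_force: 0.0
```

Request:
send_rows(targets=[{"slide": [0,0,-2],"turn": [0,0,0]},{"slide": [0,0,-4],"turn": [0,0,0]},{"slide": [0,0,-5],"turn": [0,0,0]},{"slide": [0,0,-5.6],"turn": [0,0,0]},{"slide": [0,0,-5.6],"turn": [0,0,0]},{"slide": [0,0,-5.6],"turn": [0,0,0]}])

```text
time_s: 20.72
eef_pos: [0.5368, 0.0611, 0.0129]
eef_rot: [0.62, 3.079, 0.0]
contact_force: [0.4, 1.4, 0.6]
width: 0.0853
grasp_force: 0.0
```

Request:
send_rows(targets=[{"slide": [0,0,0],"turn": [0,0,0]},{"slide": [0,0,0],"turn": [0,0,0]},{"slide": [0,0,0],"turn": [0,0,0]},{"slide": [0,0,0],"turn": [0,0,0]},{"slide": [0,0,0],"turn": [0,0,0]},{"slide": [0,0,0],"turn": [0,0,0]},{"slide": [0,0,0],"turn": [0,0,0]},{"slide": [0,0,0],"turn": [0,0,0]}], gripper=-1, grip_force=25)

```text
time_s: 21.38
eef_pos: [0.5367, 0.061, 0.0125]
eef_rot: [0.621, 3.079, 0.0]
contact_force: [-0.5, 0.3, 5.0]
width: 0.0372
grasp_force: 24.9
```

Request:
send_rows(targets=[{"slide": [0,0,1],"turn": [0,0,0]},{"slide": [0,0,3],"turn": [0,0,0]},{"slide": [0,0,6],"turn": [0,0,0]},{"slide": [0,0,9],"turn": [0,0,0]},{"slide": [0,0,12],"turn": [0,0,0]},{"slide": [0,1.5,14],"turn": [0,0,0]},{"slide": [0,4,14.5],"turn": [0,0,0]},{"slide": [0,6.5,14.5],"turn": [0,0,0]}])

```text
time_s: 22.05
eef_pos: [0.5375, 0.1263, 0.16]
eef_rot: [0.622, 3.075, 0.001]
contact_force: [0.0, 0.6, -0.1]
width: 0.0374
grasp_force: 25.3
```

Request:
send_rows(targets=[{"slide": [-0.2,3,0],"turn": [0,0,0]},{"slide": [-0.4,6,0],"turn": [0,0,0]},{"slide": [-0.6,9,0],"turn": [0,0,0]},{"slide": [-0.7,11.5,0],"turn": [0,0,0]},{"slide": [-0.7,11.5,0],"turn": [0,0,0]},{"slide": [-0.7,11.5,-3],"turn": [0,0,0]},{"slide": [-0.7,11.5,-5],"turn": [0,0,0]},{"slide": [-0.7,11.5,-6],"turn": [0,0,0]}])

```text
time_s: 22.72
eef_pos: [0.5277, 0.2407, 0.0943]
eef_rot: [-0.62, -3.077, 0.002]
contact_force: [-0.8, -0.7, -1.1]
width: 0.0372
grasp_force: 25.4
```

Request:
send_rows(targets=[{"slide": [0.1,0,-2],"turn": [0,0,0]},{"slide": [0.1,0,-4],"turn": [0,0,0]},{"slide": [0.1,0,-6],"turn": [0,0,0]},{"slide": [0.1,0,-6.9],"turn": [0,0,0]},{"slide": [0.1,0,-6.9],"turn": [0,0,0]},{"slide": [0.1,0,-6.9],"turn": [0,0,0]}])

```text
time_s: 23.22
eef_pos: [0.5303, 0.2408, 0.0284]
eef_rot: [-0.621, -3.079, 0.0]
contact_force: [-0.0, 0.7, -0.6]
width: 0.0371
grasp_force: 25.4
```

Request:
send_rows(targets=[{"slide": [0,0,-0.15],"turn": [0,0,0]},{"slide": [0,0,-0.3],"turn": [0,0,0]},{"slide": [0,0,-0.45],"turn": [0,0,0]},{"slide": [0,0,-0.5],"turn": [0,0,0]},{"slide": [0,0,-0.5],"turn": [0,0,0]}])

```text
time_s: 23.63
eef_pos: [0.5303, 0.2411, 0.0231]
eef_rot: [0.621, 3.079, 0.0]
contact_force: [0.0, -0.3, -0.9]
width: 0.0373
grasp_force: 25.4
```

Request:
send_rows(targets=[{"slide": [0,0,-0.15],"turn": [0,0,0]},{"slide": [0,0,-0.3],"turn": [0,0,0]},{"slide": [0,0,-0.45],"turn": [0,0,0]},{"slide": [0,0,-0.5],"turn": [0,0,0]},{"slide": [0,0,-0.5],"turn": [0,0,0]}])

```text
time_s: 24.05
eef_pos: [0.5303, 0.2411, 0.0185]
eef_rot: [0.621, 3.079, 0.0]
contact_force: [-3.7, -0.5, 6.5]
width: 0.0375
grasp_force: 26.1
```

Request:
send_rows(targets=[{"slide": [0,0,0],"turn": [0,0,0]},{"slide": [0,0,0],"turn": [0,0,0]},{"slide": [0,0,0],"turn": [0,0,0]},{"slide": [0,0,0],"turn": [0,0,0]}], gripper=0.25)

```text
time_s: 24.38
eef_pos: [0.5301, 0.241, 0.0176]
eef_rot: [-0.621, -3.08, -0.0]
contact_force: [-0.8, 0.2, 0.9]
width: 0.0538
grasp_force: 0.0
```

Request:
send_rows(targets=[{"slide": [0,0,2],"turn": [0,0,0]},{"slide": [0,0,5],"turn": [0,0,0]},{"slide": [0,0,9],"turn": [0,0,0]},{"slide": [0,0,13],"turn": [0,0,0]},{"slide": [1.5,-2,14],"turn": [0,0,0]},{"slide": [3,-5,14],"turn": [0,0,0]},{"slide": [5,-8,14],"turn": [0,0,0]},{"slide": [7,-11,14],"turn": [0,0,0]}])

```text
time_s: 25.05
eef_pos: [0.601, 0.13, 0.1584]
eef_rot: [0.619, 3.079, 0.0]
contact_force: [-0.0, 0.5, -0.0]
width: 0.0533
grasp_force: 0.0
```

```bash
python3 - <<'E'
from h import *
print(arm.observe()["eef_pos"]);T,S=caps()
E
```

```text
[0.60098494 0.13001214 0.15841205]
red [('T', [0.6329, 0.0669]), ('S', [0.629, 0.0696]), ('S', [0.5284, 0.2353]), ('S', [0.6222, 0.275])]
yel [('T', [0.64, -0.064]), ('S', [0.6414, -0.057])]
```

Request:
send_rows(targets=[{"slide": [1.5,-3,0],"turn": [0,0,0]},{"slide": [3,-6.1,0],"turn": [0,0,0]},{"slide": [3,-6.1,0],"turn": [0,0,0]},{"slide": [3,-6.1,-3],"turn": [0,0,0]},{"slide": [3,-6.1,-6],"turn": [0,0,0]},{"slide": [3,-6.1,-8],"turn": [0,0,0]},{"slide": [3,-6.1,-9],"turn": [0,0,0]},{"slide": [3,-6.1,-9],"turn": [0,0,0]}], gripper=1)

```text
time_s: 25.82
eef_pos: [0.6282, 0.0705, 0.065]
eef_rot: [-0.62, -3.075, 0.001]
contact_force: [-1.1, 0.4, 0.1]
width: 0.0851
grasp_force: 0.0
```

Request:
send_rows(targets=[{"slide": [0,0,-2],"turn": [0,0,0]},{"slide": [0,0,-4],"turn": [0,0,0]},{"slide": [0,0,-5],"turn": [0,0,0]},{"slide": [0,0,-5.6],"turn": [0,0,0]},{"slide": [0,0,-5.6],"turn": [0,0,0]},{"slide": [0,0,-5.6],"turn": [0,0,0]}])

```text
time_s: 26.32
eef_pos: [0.6308, 0.0701, 0.013]
eef_rot: [0.62, 3.079, 0.0]
contact_force: [0.3, 1.0, -0.5]
width: 0.0851
grasp_force: 0.0
```

Request:
send_rows(targets=[{"slide": [0,0,0],"turn": [0,0,0]},{"slide": [0,0,0],"turn": [0,0,0]},{"slide": [0,0,0],"turn": [0,0,0]},{"slide": [0,0,0],"turn": [0,0,0]},{"slide": [0,0,0],"turn": [0,0,0]},{"slide": [0,0,0],"turn": [0,0,0]},{"slide": [0,0,0],"turn": [0,0,0]},{"slide": [0,0,0],"turn": [0,0,0]}], gripper=-1, grip_force=25)

```text
time_s: 26.98
eef_pos: [0.6307, 0.07, 0.0126]
eef_rot: [0.62, 3.079, 0.0]
contact_force: [-0.4, -0.4, 5.6]
width: 0.0373
grasp_force: 25.2
```

Request:
send_rows(targets=[{"slide": [0,0,1],"turn": [0,0,0]},{"slide": [0,0,3],"turn": [0,0,0]},{"slide": [0,0,6],"turn": [0,0,0]},{"slide": [0,0,9],"turn": [0,0,0]},{"slide": [0,0,12],"turn": [0,0,0]},{"slide": [0,1.5,14],"turn": [0,0,0]},{"slide": [0,4,14.5],"turn": [0,0,0]},{"slide": [0,6.5,14.5],"turn": [0,0,0]}])

```text
time_s: 27.65
eef_pos: [0.6315, 0.1352, 0.1602]
eef_rot: [0.622, 3.075, 0.001]
contact_force: [0.6, -1.1, -1.1]
width: 0.0372
grasp_force: 25.3
```

Request:
send_rows(targets=[{"slide": [-1.5,3,0],"turn": [0,0,0]},{"slide": [-2.8,6,0],"turn": [0,0,0]},{"slide": [-3.5,7.8,0],"turn": [0,0,0]},{"slide": [-3.5,7.8,0],"turn": [0,0,0]},{"slide": [-3.5,7.8,-2],"turn": [0,0,0]},{"slide": [-3.5,7.8,-4],"turn": [0,0,0]},{"slide": [-3.5,7.8,-6],"turn": [0,0,0]},{"slide": [-3.5,7.8,-6],"turn": [0,0,0]}])

```text
time_s: 28.32
eef_pos: [0.5928, 0.2122, 0.0925]
eef_rot: [-0.62, -3.074, 0.003]
contact_force: [-1.0, 0.0, -1.6]
width: 0.0374
grasp_force: 25.3
```

Request:
send_rows(targets=[{"slide": [0.1,0.1,-2],"turn": [0,0,0]},{"slide": [0.1,0.1,-4],"turn": [0,0,0]},{"slide": [0.1,0.1,-6],"turn": [0,0,0]},{"slide": [0.1,0.1,-6.9],"turn": [0,0,0]},{"slide": [0.1,0.1,-6.9],"turn": [0,0,0]},{"slide": [0.1,0.1,-6.9],"turn": [0,0,0]}])

```text
time_s: 28.82
eef_pos: [0.5965, 0.2138, 0.0287]
eef_rot: [0.621, 3.079, 0.0]
contact_force: [0.1, 0.3, 0.1]
width: 0.0375
grasp_force: 25.3
```

Request:
send_rows(targets=[{"slide": [0,0,-0.15],"turn": [0,0,0]},{"slide": [0,0,-0.3],"turn": [0,0,0]},{"slide": [0,0,-0.45],"turn": [0,0,0]},{"slide": [0,0,-0.45],"turn": [0,0,0]},{"slide": [0,0,-0.45],"turn": [0,0,0]}])

```text
time_s: 29.23
eef_pos: [0.5963, 0.2141, 0.0236]
eef_rot: [0.621, 3.079, 0.0]
contact_force: [-0.1, -0.9, -1.8]
width: 0.0374
grasp_force: 25.3
```

Request:
send_rows(targets=[{"slide": [0,0,-0.15],"turn": [0,0,0]},{"slide": [0,0,-0.3],"turn": [0,0,0]},{"slide": [0,0,-0.45],"turn": [0,0,0]},{"slide": [0,0,-0.55],"turn": [0,0,0]},{"slide": [0,0,-0.55],"turn": [0,0,0]}])

```text
time_s: 29.65
eef_pos: [0.5963, 0.2141, 0.0186]
eef_rot: [0.621, 3.079, 0.0]
contact_force: [-3.9, -0.5, 6.2]
width: 0.0371
grasp_force: 25.8
```

Request:
send_rows(targets=[{"slide": [0,0,0],"turn": [0,0,0]},{"slide": [0,0,0],"turn": [0,0,0]},{"slide": [0,0,0],"turn": [0,0,0]},{"slide": [0,0,0],"turn": [0,0,0]}], gripper=0.25)

```text
time_s: 29.98
eef_pos: [0.5962, 0.2141, 0.0177]
eef_rot: [-0.621, -3.08, -0.0]
contact_force: [-0.1, 0.2, -0.0]
width: 0.0533
grasp_force: 0.1
```

Request:
send_rows(targets=[{"slide": [0,0,2],"turn": [0,0,0]},{"slide": [0,0,5],"turn": [0,0,0]},{"slide": [0,0,9],"turn": [0,0,0]},{"slide": [0,0,13],"turn": [0,0,0]},{"slide": [0,-4,15],"turn": [0,0,0]},{"slide": [-1,-8,15],"turn": [0,0,0]},{"slide": [-3,-12,15],"turn": [0,0,0]},{"slide": [-6,-15,15],"turn": [0,0,0]}])

```text
time_s: 30.65
eef_pos: [0.5407, 0.0659, 0.1681]
eef_rot: [0.621, 3.078, -0.0]
contact_force: [-0.5, -0.7, 1.0]
width: 0.0535
grasp_force: 0.0
```

Request:
send_rows(targets=[{"slide": [-2,-3,0],"turn": [0,0,0]},{"slide": [-4,-7,0],"turn": [0,0,0]},{"slide": [-6,-10.5,0],"turn": [0,0,0]},{"slide": [-8,-14,0],"turn": [0,0,0]},{"slide": [-9,-18,0],"turn": [0,0,0]},{"slide": [-9,-21,0],"turn": [0,0,0]},{"slide": [-9,-22,0],"turn": [0,0,0]},{"slide": [-9,-22,0],"turn": [0,0,0]}], gripper=1)

```text
time_s: 31.32
eef_pos: [0.4499, -0.1539, 0.1678]
eef_rot: [0.626, 3.078, -0.0]
contact_force: [-0.0, 0.8, -0.2]
width: 0.0855
grasp_force: 0.0
```

```bash
python3 - <<'E'
from h import *
print(arm.observe()["eef_pos"]);T,S=caps()
cv2.imwrite('pics/all.png',np.vstack([np.hstack([cv2.resize(T[120:240,130:280],(500,400)),cv2.resize(S[230:350,170:290],(300,300))[:,:].repeat(1,0) if 0 else cv2.resize(S[230:350,175:290],(300,400))])])[:,:,::-1])
h=cv2.cvtColor(T,cv2.COLOR_RGB2HSV)
# lid on pad: knob & disc in both views
for n,im in(("top",T),("side",S)):
    for c,s in blobs(im,(95,100,50),(130,255,255),300):
        print(n,c,s,ray(n,*c,.019).round(4))
E
```

```text
[ 0.4498545  -0.15391503  0.16777956]
red [('T', [0.6434, 0.2236]), ('T', [0.6233, 0.2785]), ('T', [0.5554, 0.3022]), ('T', [0.5299, 0.2391]), ('S', [0.6427, 0.2197]), ('S', [0.5288, 0.2354]), ('S', [0.6224, 0.2753])]
yel [('T', [0.64, -0.064]), ('S', [0.6374, -0.0648])]
top [342.0, 181.7] [312, 158, 66, 57, 2128] [ 0.6181 -0.2474  0.019 ]
top [158.5, 293.6] [133, 268, 52, 53, 2096] [0.2443 0.3574 0.019 ]
side [438.9, 60.1] [415, 43, 68, 68, 370] [-0.2361 -1.5497  0.019 ]
side [261.5, 183.2] [228, 163, 68, 40, 2037] [ 0.5817 -0.2356  0.019 ]
side [391.4, 370.1] [348, 330, 88, 81, 5268] [0.242  0.3771 0.019 ]
```

View pics/all.png

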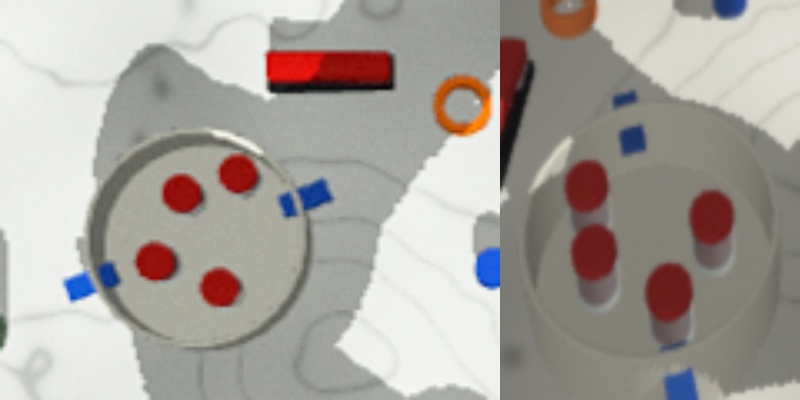

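All four caps are upright in the tub, at crop top-view (182,193), (238,173), (156,261) and (220,287). One was knocked to (.643,.222), but it still stands inside with clearance for the lid's plug. I regrasp the lid at its release pose.

Request:
send_rows(targets=[{"slide": [3.4,-2.5,0],"turn": [0,0,0]},{"slide": [6.8,-5,0],"turn": [0,0,0]},{"slide": [10.2,-7.5,0],"turn": [0,0,0]},{"slide": [13.6,-9.9,0],"turn": [0,0,0]},{"slide": [13.6,-9.9,0],"turn": [0,0,0]},{"slide": [13.6,-9.9,-3],"turn": [0,0,0]},{"slide": [13.6,-9.9,-6],"turn": [0,0,0]},{"slide": [13.6,-9.9,-7],"turn": [0,0,0]}])

```text
time_s: 32.08
eef_pos: [0.5849, -0.2474, 0.0927]
eef_rot: [-0.616, -3.075, -0.005]
contact_force: [0.1, 0.5, -1.1]
width: 0.0853
grasp_force: 0.0
```

Request:
send_rows(targets=[{"slide": [0,0,0],"turn": [0,0,0]},{"slide": [0,0,0],"turn": [0,0,0]},{"slide": [0,0,0],"turn": [0,0,0]}])

```text
time_s: 32.33
eef_pos: [0.5871, -0.2506, 0.1002]
eef_rot: [0.619, 3.077, -0.001]
contact_force: [0.5, -0.7, -0.0]
width: 0.0853
grasp_force: 0.0
```

```bash
python3 - <<'E'
from h import *
print(arm.observe()["eef_pos"])
S=snap("side")
cv2.imwrite('pics/lid2.png',cv2.resize(S[110:220,200:320],(600,550),interpolation=2)[:,:,::-1])
print(proj("side",[.5862,-.253,.053]))
E
```

```text
[ 0.58712178 -0.25061518  0.10018809]
[260.53564616 171.22876485]
```

View pics/lid2.png

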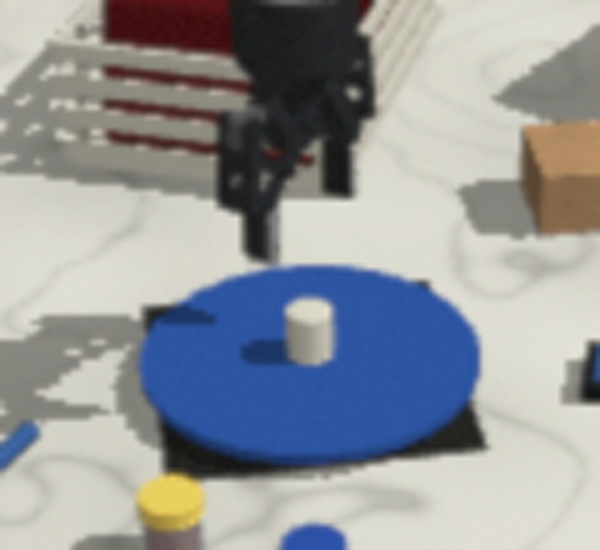

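The lid lies flat with the knob top at crop (310,312), the same offset from prediction as at first. I descend and grip.

Request:
send_rows(targets=[{"slide": [0,-0.2,-2.5],"turn": [0,0,0]},{"slide": [0,-0.2,-4.5],"turn": [0,0,0]},{"slide": [0,-0.2,-6],"turn": [0,0,0]},{"slide": [0,-0.2,-6.9],"turn": [0,0,0]},{"slide": [0,-0.2,-7.2],"turn": [0,0,0]},{"slide": [0,-0.2,-7.2],"turn": [0,0,0]},{"slide": [0,-0.2,-7.2],"turn": [0,0,0]},{"slide": [0,-0.2,-7.2],"turn": [0,0,0]}])

```text
time_s: 33.05
eef_pos: [0.587, -0.2533, 0.0275]
eef_rot: [0.62, 3.078, -0.001]
contact_force: [0.5, 0.7, 0.2]
width: 0.0855
grasp_force: 0.0
```

Request:
send_rows(targets=[{"slide": [0,0,0],"turn": [0,0,0]},{"slide": [0,0,0],"turn": [0,0,0]},{"slide": [0,0,0],"turn": [0,0,0]},{"slide": [0,0,0],"turn": [0,0,0]},{"slide": [0,0,0],"turn": [0,0,0]},{"slide": [0,0,0],"turn": [0,0,0]},{"slide": [0,0,0],"turn": [0,0,0]},{"slide": [0,0,0],"turn": [0,0,0]}], gripper=-1, grip_force=70)

```text
time_s: 33.72
eef_pos: [0.5863, -0.253, 0.0263]
eef_rot: [0.621, 3.079, -0.001]
contact_force: [-1.0, -1.0, 4.5]
width: 0.028
grasp_force: 69.4
```

Request:
send_rows(targets=[{"slide": [0,0,0.5],"turn": [0,0,0]},{"slide": [0,0,2],"turn": [0,0,0]},{"slide": [0,0,4],"turn": [0,0,0]},{"slide": [0,0,7],"turn": [0,0,0]},{"slide": [0,0,10],"turn": [0,0,0]},{"slide": [0,0,13],"turn": [0,0,0]},{"slide": [0,0,15],"turn": [0,0,0]},{"slide": [0,2,15.5],"turn": [0,0,0]}])

```text
time_s: 34.38
eef_pos: [0.5871, -0.2359, 0.1848]
eef_rot: [0.624, 3.074, -0.004]
contact_force: [1.5, -0.4, -3.3]
width: 0.0277
grasp_force: 69.7
```

Request:
send_rows(targets=[{"slide": [0,3,0],"turn": [0,0,0]},{"slide": [0,7,0],"turn": [0,0,0]},{"slide": [-0.2,11,0],"turn": [0,0,0]},{"slide": [-0.4,15,0],"turn": [0,0,0]},{"slide": [-0.6,19,0],"turn": [0,0,0]},{"slide": [-0.8,23,0],"turn": [0,0,0]},{"slide": [-1,27,0],"turn": [0,0,0]},{"slide": [-1.1,31,0],"turn": [0,0,0]}])

```text
time_s: 35.05
eef_pos: [0.574, 0.0793, 0.1803]
eef_rot: [-0.62, -3.078, -0.0]
contact_force: [1.3, -0.1, -3.6]
width: 0.028
grasp_force: 69.6
```

Request:
send_rows(targets=[{"slide": [0,4,0],"turn": [0,0,0]},{"slide": [0,8,0],"turn": [0,0,0]},{"slide": [0,12,0],"turn": [0,0,0]},{"slide": [0,15,0],"turn": [0,0,0]},{"slide": [0,17.5,0],"turn": [0,0,0]},{"slide": [0,18.4,0],"turn": [0,0,0]},{"slide": [0,18.4,0],"turn": [0,0,0]},{"slide": [0,18.4,0],"turn": [0,0,0]}])

```text
time_s: 35.72
eef_pos: [0.5747, 0.2611, 0.1802]
eef_rot: [-0.619, -3.079, 0.001]
contact_force: [-0.9, -0.3, -3.1]
width: 0.028
grasp_force: 69.8
```

Request:
send_rows(targets=[{"slide": [0.1,0,-2],"turn": [0,0,0]},{"slide": [0.1,0,-4],"turn": [0,0,0]},{"slide": [0.1,0,-6],"turn": [0,0,0]},{"slide": [0.1,0,-7.3],"turn": [0,0,0]},{"slide": [0.1,0,-8.2],"turn": [0,0,0]},{"slide": [0.1,0,-8.6],"turn": [0,0,0]},{"slide": [0.1,0,-8.6],"turn": [0,0,0]},{"slide": [0.1,0,-8.6],"turn": [0,0,0]}])

```text
time_s: 36.38
eef_pos: [0.5766, 0.2611, 0.0957]
eef_rot: [0.621, 3.079, 0.001]
contact_force: [0.5, 0.3, -3.5]
width: 0.028
grasp_force: 69.8
```

Request:
send_rows(targets=[{"slide": [0,0,-0.1],"turn": [0,0,0]},{"slide": [0,0,-0.2],"turn": [0,0,0]},{"slide": [0,0,-0.3],"turn": [0,0,0]},{"slide": [0,0,-0.4],"turn": [0,0,0]},{"slide": [0,0,-0.5],"turn": [0,0,0]},{"slide": [0,0,-0.5],"turn": [0,0,0]},{"slide": [0,0,-0.5],"turn": [0,0,0]}])

```text
time_s: 36.97
eef_pos: [0.576, 0.2612, 0.0897]
eef_rot: [-0.621, -3.08, 0.0]
contact_force: [0.1, -0.2, -2.9]
width: 0.0278
grasp_force: 69.8
```

Target x,y match. Seated height should be 0.080.

Request:
send_rows(targets=[{"slide": [0,0,-0.1],"turn": [0,0,0]},{"slide": [0,0,-0.2],"turn": [0,0,0]},{"slide": [0,0,-0.3],"turn": [0,0,0]},{"slide": [0,0,-0.4],"turn": [0,0,0]},{"slide": [0,0,-0.5],"turn": [0,0,0]},{"slide": [0,0,-0.5],"turn": [0,0,0]},{"slide": [0,0,-0.5],"turn": [0,0,0]}])

```text
time_s: 37.55
eef_pos: [0.576, 0.2612, 0.0847]
eef_rot: [-0.621, -3.08, 0.0]
contact_force: [0.1, -0.1, -3.1]
width: 0.0281
grasp_force: 69.8
```

Request:
send_rows(targets=[{"slide": [0,0,-0.1],"turn": [0,0,0]},{"slide": [0,0,-0.2],"turn": [0,0,0]},{"slide": [0,0,-0.3],"turn": [0,0,0]},{"slide": [0,0,-0.35],"turn": [0,0,0]},{"slide": [0,0,-0.35],"turn": [0,0,0]},{"slide": [0,0,-0.35],"turn": [0,0,0]}])

```text
time_s: 38.05
eef_pos: [0.5761, 0.2612, 0.0812]
eef_rot: [-0.621, -3.08, -0.0]
contact_force: [-0.3, 0.5, -3.5]
width: 0.0279
grasp_force: 69.8
```

Request:
send_rows(targets=[{"slide": [0,0,-0.05],"turn": [0,0,0]},{"slide": [0,0,-0.1],"turn": [0,0,0]},{"slide": [0,0,-0.1],"turn": [0,0,0]},{"slide": [0,0,-0.1],"turn": [0,0,0]}])

```text
time_s: 38.38
eef_pos: [0.5761, 0.2612, 0.0804]
eef_rot: [0.621, 3.08, 0.0]
contact_force: [0.2, 0.4, -4.0]
width: 0.0284
grasp_force: 69.9
```

Request:
send_rows(targets=[{"slide": [0,0,-0.05],"turn": [0,0,0]},{"slide": [0,0,-0.1],"turn": [0,0,0]},{"slide": [0,0,-0.1],"turn": [0,0,0]},{"slide": [0,0,-0.1],"turn": [0,0,0]}])

```text
time_s: 38.72
eef_pos: [0.5762, 0.2612, 0.0803]
eef_rot: [0.621, 3.079, 0.0]
contact_force: [-3.7, -1.5, 5.8]
width: 0.0279
grasp_force: 70.6
```

Seated at exactly 0.0803, with about 9 N on the rim. I release.

Request:
send_rows(targets=[{"slide": [0,0,0.08],"turn": [0,0,0]},{"slide": [0,0,0.08],"turn": [0,0,0]},{"slide": [0,0,0.08],"turn": [0,0,0]},{"slide": [0,0,0.08],"turn": [0,0,0]},{"slide": [0,0,0.08],"turn": [0,0,0]},{"slide": [0,0,0.08],"turn": [0,0,0]}], gripper=1)

```text
time_s: 39.22
eef_pos: [0.5761, 0.2612, 0.08]
eef_rot: [0.621, 3.08, 0.0]
contact_force: [0.7, 0.5, 0.2]
width: 0.0852
grasp_force: 0.0
```

Request:
send_rows(targets=[{"slide": [0,0,2],"turn": [0,0,0]},{"slide": [0,0,5],"turn": [0,0,0]},{"slide": [0,0,8],"turn": [0,0,0]},{"slide": [0,0,10],"turn": [0,0,0]},{"slide": [-3,-2,10],"turn": [0,0,0]},{"slide": [-6,-4,10],"turn": [0,0,0]},{"slide": [-9,-6,10],"turn": [0,0,0]},{"slide": [-11,-9,10],"turn": [0,0,0]}])

```text
time_s: 39.88
eef_pos: [0.4639, 0.1717, 0.1799]
eef_rot: [-0.618, -3.08, -0.001]
contact_force: [0.6, -0.0, 1.6]
width: 0.0856
grasp_force: 0.0
```

```bash
python3 - <<'E'
from h import *
print(arm.observe()["eef_pos"])
S=snap("side");T=snap("top")
cv2.imwrite('pics/seated.png',np.hstack([cv2.resize(S[210:360,165:355],(500,400),interpolation=2),cv2.resize(T[150:270,140:230],(300,400),interpolation=2)])[:,:,::-1])
for c,s in blobs(T,(45,90,30),(85,255,255)): print('T',c,s)
for c,s in blobs(S,(45,90,30),(85,255,255)): print('S',c,s)
E
```

```text
[0.4639476  0.17167613 0.17988391]
T [343.8, 190.6] [318, 165, 52, 52, 1785]
T [115.7, 218.7] [105, 210, 20, 18, 223]
T [539.7, 377.9] [513, 368, 47, 24, 354]
S [444.4, 63.7] [416, 42, 78, 74, 495]
S [500.7, 58.4] [484, 42, 40, 46, 545]
S [255.9, 185.2] [238, 171, 39, 29, 859]
S [326.0, 319.3] [318, 313, 17, 14, 186]
S [260.3, 402.0] [243, 384, 33, 34, 739]
```

View pics/seated.png

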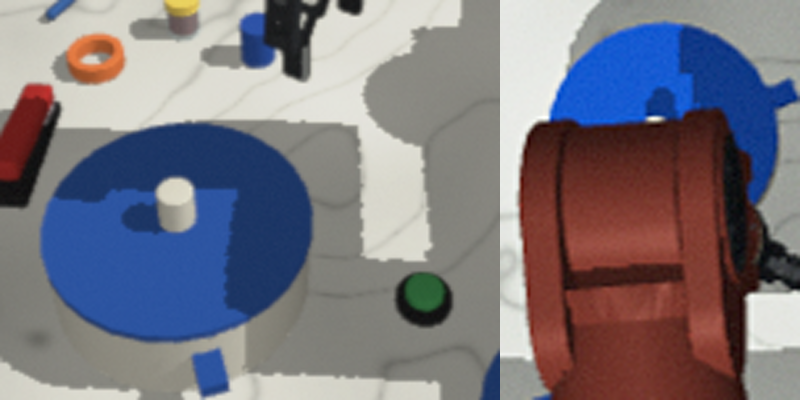

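The lid sits level on the tub, the knob at crop (176,200). The green button is at crop (424,293). I shut the gripper and go to the button.

Request:
send_rows(targets=[{"slide": [-3,3,0],"turn": [0,0,0]},{"slide": [-6,6,0],"turn": [0,0,0]},{"slide": [-9.4,9.4,0],"turn": [0,0,0]},{"slide": [-9.4,9.4,0],"turn": [0,0,0]},{"slide": [-9.4,9.4,-4],"turn": [0,0,0]},{"slide": [-9.4,9.4,-8],"turn": [0,0,0]},{"slide": [-9.4,9.4,-12],"turn": [0,0,0]},{"slide": [-9.4,9.4,-13],"turn": [0,0,0]}], gripper=-1, grip_force=30)

```text
time_s: 40.65
eef_pos: [0.3688, 0.2644, 0.0445]
eef_rot: [-0.619, -3.074, 0.006]
contact_force: [-1.3, -0.9, -1.3]
width: -0.0001
grasp_force: 0.0
```

Request:
send_rows(targets=[{"slide": [0,0,0],"turn": [0,0,0]},{"slide": [0,0,0],"turn": [0,0,0]},{"slide": [0,0,-0.5],"turn": [0,0,0]},{"slide": [0,0,-1],"turn": [0,0,0]},{"slide": [0,0,-1.5],"turn": [0,0,0]},{"slide": [0,0,-1.8],"turn": [0,0,0]},{"slide": [0,0,-1.8],"turn": [0,0,0]},{"slide": [0,0,-1.8],"turn": [0,0,0]}])

```text
time_s: 41.32
eef_pos: [0.372, 0.2652, 0.0321]
eef_rot: [-0.621, -3.08, 0.0]
contact_force: [0.2, 0.2, 0.5]
width: -0.0002
grasp_force: 0.0
```

```bash
python3 - <<'E'
from h import *
print(arm.observe()["eef_pos"])
S=snap("side")
cv2.imwrite('pics/btn.png',cv2.resize(S[270:350,270:390],(600,400),interpolation=2)[:,:,::-1])
E
```

```text
[0.37204365 0.26521127 0.03212919]
```

View pics/btn.png

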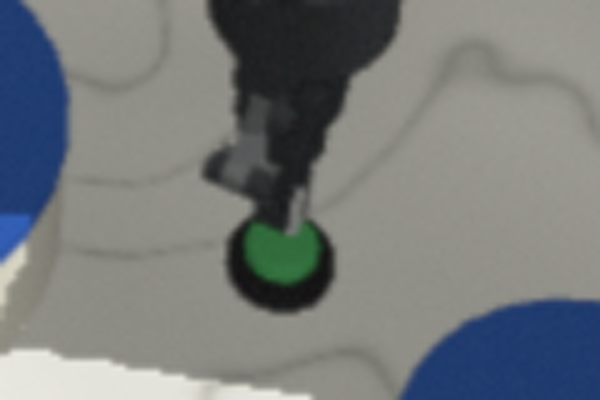

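The closed fingertips at (288,230) are over the button at (283,248), a little above it. I press in steps.

Request:
send_rows(targets=[{"slide": [0,0,-0.3],"turn": [0,0,0]},{"slide": [0,0,-0.6],"turn": [0,0,0]},{"slide": [0,0,-0.9],"turn": [0,0,0]},{"slide": [0,0,-1.0],"turn": [0,0,0]},{"slide": [0,0,-1.0],"turn": [0,0,0]},{"slide": [0,0,-1.0],"turn": [0,0,0]}])

```text
time_s: 41.87
eef_pos: [0.372, 0.2652, 0.0221]
eef_rot: [-0.621, -3.079, 0.0]
contact_force: [0.5, -0.8, -0.6]
width: -0.0001
grasp_force: 0.1
```

Request:
send_rows(targets=[{"slide": [0,0,-0.2],"turn": [0,0,0]},{"slide": [0,0,-0.4],"turn": [0,0,0]},{"slide": [0,0,-0.6],"turn": [0,0,0]},{"slide": [0,0,-0.6],"turn": [0,0,0]},{"slide": [0,0,-0.6],"turn": [0,0,0]}])

```text
time_s: 42.28
eef_pos: [0.3723, 0.2653, 0.0163]
eef_rot: [0.621, 3.079, 0.0]
contact_force: [-1.7, -0.4, 4.6]
width: -0.0001
grasp_force: 2.3
```

Request:
send_rows(targets=[{"slide": [0,0,-0.1],"turn": [0,0,0]},{"slide": [0,0,-0.2],"turn": [0,0,0]},{"slide": [0,0,-0.3],"turn": [0,0,0]},{"slide": [0,0,-0.3],"turn": [0,0,0]},{"slide": [0,0,-0.3],"turn": [0,0,0]}])

```text
time_s: 42.7
eef_pos: [0.3725, 0.2654, 0.0156]
eef_rot: [0.62, 3.079, 0.0]
contact_force: [-11.6, -4.8, 30.0]
width: -0.0003
grasp_force: 15.1
```

Hard stop reached. I retreat, then check.

Request:
send_rows(targets=[{"slide": [0,0,0.5],"turn": [0,0,0]},{"slide": [0,0,3],"turn": [0,0,0]},{"slide": [0,0,7],"turn": [0,0,0]},{"slide": [0,0,11],"turn": [0,0,0]},{"slide": [0,0,15],"turn": [0,0,0]},{"slide": [1,-4,17],"turn": [0,0,0]},{"slide": [3,-8,17],"turn": [0,0,0]},{"slide": [6,-11,17],"turn": [0,0,0]}])

```text
time_s: 43.37
eef_pos: [0.4277, 0.1596, 0.1852]
eef_rot: [0.616, 3.077, 0.001]
contact_force: [1.5, 0.5, -0.3]
width: 0.0001
grasp_force: 0.0
```

Request:
send_rows(targets=[{"slide": [0,-4,0],"turn": [0,0,0]},{"slide": [0,-8,0],"turn": [0,0,0]},{"slide": [0,-12,0],"turn": [0,0,0]},{"slide": [0,-16,0],"turn": [0,0,0]},{"slide": [0,-19,0],"turn": [0,0,0]},{"slide": [0,-20,0],"turn": [0,0,0]},{"slide": [0,-20,0],"turn": [0,0,0]},{"slide": [0,-20,0],"turn": [0,0,0]}])

```text
time_s: 44.03
eef_pos: [0.4272, -0.0394, 0.1828]
eef_rot: [-0.623, -3.079, -0.001]
contact_force: [-0.3, 0.5, -0.4]
width: 0.0004
grasp_force: 0.0
```

```bash
python3 - <<'E'
from h import *
print(arm.observe()["eef_pos"],arm.observe()["qd"].round(2))
snap("top","end.png");caps()
E
```

```text
[ 0.4271681  -0.03939941  0.18282004] [ 0.04 -0.01 -0.    0.    0.    0.  ]
red []
yel [('T', [0.64, -0.0643]), ('S', [0.6374, -0.0648])]
```

View pics/end.png

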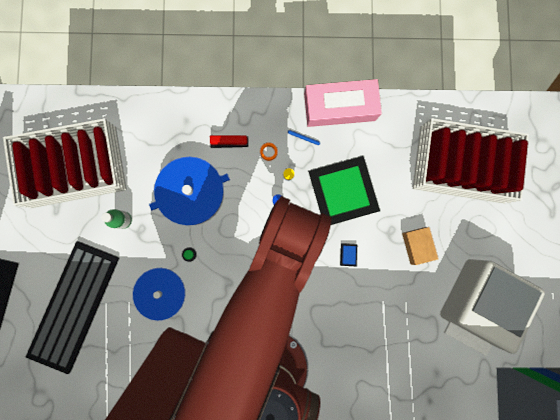

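The lid is seated on the tub at (188,190), no red caps are left on the counter, the yellow jar is at (289,174), and the bystanders are unmoved. I hand it in.

```bash
python3 -c "
from station import arm
print(arm.finish_job())"
```

```text
the job is handed in; nothing more can be done
None
```

I handed the job in: four red-capped jars are in the tub, the lid is seated level on it, the call button was pressed to its stop, and the yellow jar and bystanders are where they were; one jar was knocked aside inside the tub but was still standing when I put the lid on.

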